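Rack the icing combs in reverse order

TASK

Move the four icing combs from their white drain blocks in the drip tray to the empty aluminium storage rack, one comb to a slot, in reverse order (left and right as seen from the robot): the comb that stood leftmost in the tray goes into the rightmost slot, and so on, so that the decorator working across the table finds them in the familiar order. Push or lower each comb all the way down so that it stands upright on the floor of its slot, midway along it, and leave them all released and still.

Things in the scene. Friction and masses are not known exactly. Their poses are not given: they have to be found in the camera images.
- comb_long: loose upright icing comb, 0.12 kg: steel blade 70 wide (x), 4 thick (y), 80 high, black grip on top, its centre 85 above the origin. Origin: middle of the blade's bottom edge, z up. Grip the middle, closing along y, and lift straight up. Grip: a round bar 14 across and 84 long along x (the longest), top 92 above the origin.
- comb_short: loose upright icing comb, 0.12 kg: steel blade 70 wide (x), 4 thick (y), 80 high, black grip on top, its centre 85 above the origin. Origin: middle of the blade's bottom edge, z up. Grip the middle, closing along y, and lift straight up. Grip: a round bar 14 across and only 36 long along x, top 92 above the origin.
- comb_knob: loose upright icing comb, 0.12 kg: steel blade 70 wide (x), 4 thick (y), 80 high, black grip on top, its centre 85 above the origin. Origin: middle of the blade's bottom edge, z up. Grip the middle, closing along y, and lift straight up. Grip: a single round upright knob 29 across, from 78 to 92 above the origin, on a narrower neck 16 across.
- comb_balls: loose upright icing comb, 0.12 kg: steel blade 70 wide (x), 4 thick (y), 80 high, black grip on top, its centre 85 above the origin. Origin: middle of the blade's bottom edge, z up. Grip the middle, closing along y, and lift straight up. Grip: a thin round bar 12 across along x with a ball 25 across at each end (ball centres 36 from the middle, along x); bar top 91 above the origin.
- block_long: fixed white drain block, 92 (x) x 34 (y) x 40 high, one of four alike in a row in the tray; at the start it holds comb_long, whose bottom edge stands 6 above the block's underside in a slot 76 long (x), 6 wide, 34 deep. It never moves, so it tells where in the row that comb stood. Origin: centre of its underside; y along the row, to the left.
- block_short: fixed white drain block, 92 (x) x 34 (y) x 40 high, one of four alike in a row in the tray; at the start it holds comb_short, whose bottom edge stands 6 above the block's underside in a slot 76 long (x), 6 wide, 34 deep. It never moves, so it tells where in the row that comb stood. Origin: centre of its underside; y along the row, to the left.
- block_knob: fixed white drain block, 92 (x) x 34 (y) x 40 high, one of four alike in a row in the tray; at the start it holds comb_knob, whose bottom edge stands 6 above the block's underside in a slot 76 long (x), 6 wide, 34 deep. It never moves, so it tells where in the row that comb stood. Origin: centre of its underside; y along the row, to the left.
- block_balls: fixed white drain block, 92 (x) x 34 (y) x 40 high, one of four alike in a row in the tray; at the start it holds comb_balls, whose bottom edge stands 6 above the block's underside in a slot 76 long (x), 6 wide, 34 deep. It never moves, so it tells where in the row that comb stood. Origin: centre of its underside; y along the row, to the left.
- drip_tray: fixed shallow steel tray 116 (x) x 286 (y) x 14 high, floor 3 thick, holding the row of drain blocks at y = +96, +32, -32, -96 (combs 64 apart: open the fingers to about 50, not fully, between neighbours). Origin: centre of its underside; y along the row, +y to the left seen from the robot.
- storage_rack: fixed aluminium rack, base 116 (x) x 286 (y), with four empty slots along x, 92 long and open at both ends, at y = +96, +32, -32, -96. Each mouth is 27 wide at 54 above the underside, narrows to 7 at 30, then is straight to the floor at 6, where a seated comb's bottom edge stands. Origin: centre of the underside; y along the row, +y to the left seen from the robot.

How it is judged (in metres and radians):
At the end, for the whole second after the job is handed in: Each comb stands in the rack slot that mirrors its block's place in the tray: within 10 mm of the slot along the row and 15 mm of its middle along the slot, bottom edge less than 6 mm above the slot floor, tilted less than 0.2 rad, at rest and released (((y of block_long in the frame of drip_tray between 0.076 and 0.116 m and y of comb_long in the frame of storage_rack between -0.106 and -0.086 m) or (y of block_long in the frame of drip_tray between 0.012 and 0.052 m and y of comb_long in the frame of storage_rack between -0.042 and -0.022 m) or (y of block_long in the frame of drip_tray between -0.052 and -0.012 m and y of comb_long in the frame of storage_rack between 0.022 and 0.042 m) or (y of block_long in the frame of drip_tray between -0.116 and -0.076 m and y of comb_long in the frame of storage_rack between 0.086 and 0.106 m)) and x of comb_long in the frame of storage_rack between -0.015 and 0.015 m and z of each of comb_long, comb_short, comb_knob, comb_balls in the frame of storage_rack below 0.012 m and angle between each of comb_long, comb_short, comb_knob, comb_balls's own z axis and vertical below 0.2 rad and linear speed of each of comb_long, comb_short, comb_knob, comb_balls below 0.04 m/s and angular speed of each of comb_long, comb_short, comb_knob, comb_balls below 0.6 rad/s and contact force between each of comb_long, comb_short, comb_knob, comb_balls and the fingers below 0.2 N and ((y of block_short in the frame of drip_tray between 0.076 and 0.116 m and y of comb_short in the frame of storage_rack between -0.106 and -0.086 m) or (y of block_short in the frame of drip_tray between 0.012 and 0.052 m and y of comb_short in the frame of storage_rack between -0.042 and -0.022 m) or (y of block_short in the frame of drip_tray between -0.052 and -0.012 m and y of comb_short in the frame of storage_rack between 0.022 and 0.042 m) or (y of block_short in the frame of drip_tray between -0.116 and -0.076 m and y of comb_short in the frame of storage_rack between 0.086 and 0.106 m)) and x of comb_short in the frame of storage_rack between -0.015 and 0.015 m and ((y of block_knob in the frame of drip_tray between 0.076 and 0.116 m and y of comb_knob in the frame of storage_rack between -0.106 and -0.086 m) or (y of block_knob in the frame of drip_tray between 0.012 and 0.052 m and y of comb_knob in the frame of storage_rack between -0.042 and -0.022 m) or (y of block_knob in the frame of drip_tray between -0.052 and -0.012 m and y of comb_knob in the frame of storage_rack between 0.022 and 0.042 m) or (y of block_knob in the frame of drip_tray between -0.116 and -0.076 m and y of comb_knob in the frame of storage_rack between 0.086 and 0.106 m)) and x of comb_knob in the frame of storage_rack between -0.015 and 0.015 m and ((y of block_balls in the frame of drip_tray between 0.076 and 0.116 m and y of comb_balls in the frame of storage_rack between -0.106 and -0.086 m) or (y of block_balls in the frame of drip_tray between 0.012 and 0.052 m and y of comb_balls in the frame of storage_rack between -0.042 and -0.022 m) or (y of block_balls in the frame of drip_tray between -0.052 and -0.012 m and y of comb_balls in the frame of storage_rack between 0.022 and 0.042 m) or (y of block_balls in the frame of drip_tray between -0.116 and -0.076 m and y of comb_balls in the frame of storage_rack between 0.086 and 0.106 m)) and x of comb_balls in the frame of storage_rack between -0.015 and 0.015 m); the robot touches nothing.
It also fails if it takes over 122 s, if anything falls off the work surface, if the arm or the gripper's body presses on something with over 40 N, if the wrist force passes 120 N, or if a joint passes its speed limit or range.

ROBOT

A 6-joint arm with a two-finger parallel gripper is mounted at the origin on a cart in front of the work surface, level with it; the furniture and walls round the work are solid. World frame = base frame: x ahead of the robot, y to its left, z up, the work surface at z = 0. Lengths are in mm, angles in rad, forces in N, time in s.
With the tool pointing down it reaches from about 350 to 975 mm from the base axis. Payload 7.1 kg.
Tool frame: the origin (TCP) lies midway between the tips of the shut fingers; the grasp point (between the pads) lies 19 mm behind it (ctrl.grip_point_offset is the distance from the TCP to the grasp point, in mm); z points along the fingers, y is the line along which they close (so a half turn about z gives the same grasp; the last joint's range is limited). The gripper opens to 88 mm and grips with 3 to 60 N. Pads are 20 mm wide; open, the fingers measure 115 mm over their backs; the gripper's body (75 mm by 178 mm) begins 61 mm behind the grasp point.
Start: joints at [-1.154, 0.423, 1.63, -0, 1.089, -0.019], TCP at [263.85, -566.558, 222.675] pointing down, gripper open.
Joint ranges: [-3, 3], [-0.9, 2.11], [0.09, 2.58], [-1.31, 4.45], [0.11, 2.69], [-2.54, 2.54]. Speed limits (rad/s): [2.39, 2.39, 3.01, 3.14, 3.14, 3.14].

INTERFACE

Orientations are given as a rotation vector (axis times angle).
In Python, from workcell import get_obs, optics, close_job, spotter, ctrl gives the robot as it stands. The module is installed in compiled form; this text tells all that it offers.
- The arm moves only by the tool move_arm, never from a script. Its argument "rows" is a list of rows, each a list of 5 numbers: the shift along the tool's x, y, z in cm, then the turn about the tool's z in degrees, then the opening in per cent of the stroke, from 0 (shut) to 100 (fully open). A call has 1 to 10 rows; each row shifts and turns the commanded pose from where the row before left it, along the tool's axes as they then stand; what a row does not reach is not made up. A row lasts 1/8 s, in which the tool goes at most 62.5 mm and 10.7 degrees, less where a joint would pass 70% of its speed; a pose out of reach is approached as far as the arm can. A call with a gripper value outside its range is refused whole. The fingers move at their own pace and stop on an object; the grip force is fixed at half the most. Time passes only in rows, so rows that do not move let the fingers close. It gives the time, the measured TCP pose, the force, the opening and the grip force at its end, in the units of the state.
- get_obs(): the state, without advancing time (a new reading comes with each control period).
- optics.get_image(name): name is "scene" or "top" or "wrist"; returns the picture (480x640x3 uint8, blue, green, red); there is no depth.
- optics.calibration(name): a dict with "camera_matrix" (3x3 intrinsics, pixels), "distortion" ([k1, k2, p1, p2, k3] as OpenCV has them; the pictures are not rectified), "xyz" and "orientation" of the camera in the world. Camera axes: x right, y down, z forward; pixel columns grow to the right and rows downward; lengths in mm; the calibration is good to about 2 mm. A picture is of the moment at which its call begins: read the wrist's pose just before it. calibration takes no time and is no camera call; for the wrist camera it gives the pose at the moment of the call.
- close_job(): hands the job in; it is judged then, once.
Trained networks look in the newest picture that a camera, given by its name, has taken for a name from the list of things; names that differ only in an ending like _2 or _b are one class to them, and where a whole thing is asked for, a point or a joint stands for the part that bears it (a point fixed in the world has none). Each returns a list of dicts, best first, with "conf" (0 to 1); they miss things now and then, are a little off and sometimes report something else, mostly with a low value. They report only what shows in the picture. A call takes as long as a camera call.
- spotter.find_in(camera, label): "point" ([column, row] in pixels, amid what is visible of it).
- spotter.regions_of(camera, label): "region" (480x640 bool, what is visible of it) and "point" ([column, row] in pixels, amid what is visible of it).
The state is a dict: "t": time; "qpos": joint angles; "qvel": joint speeds; "joint_torque": joint torques, N m; "ee_pos": TCP position; "orientation": TCP orientation; "ft_force": force on the tool from outside, world axes, zero at the start; "moment": the same for the moment, N m; "width": finger opening in mm; "grasp_force": force on a finger pad.
Only numpy, scipy, OpenCV 4.12 (cv2) and the standard library are available. Lean on these libraries where they do the work, as an engineer would, in place of code of your own. Each camera call takes 0.05 s, during which the arm holds its last target. There are 200 camera calls.

## Working session

There is one attempt and no reset: what is moved stays moved. The work goes in short steps, Python scripts to look and compute and a tool call to move; the robot and the scene stay as the last step left them, time stands still between calls to the robot, and variables do not carry over. Pictures are saved under pics/ and viewed, at most 14 in all, crops included, and the job is handed in when it is done.

Besides the shell and the picture viewer there is one more tool, called by a JSON object that holds its "method" and its "body", one argument or row to a line. move_arm: Moves the arm, as the interface text tells. Its arguments: {"type":"object","properties":{"rows":{"type":"array","items":{"type":"array","items":{"type":"number"}}}},"required":["rows"]}

```bash
mkdir -p pics; python3 - <<'E'
from workcell import get_obs, optics, spotter, ctrl
import cv2, numpy as np
o=get_obs();print({k:np.round(v,3) for k,v in o.items()})
for n in("scene","top"):
    im=optics.get_image(n);cv2.imwrite(f"pics/{n}0.png",im)
    c=optics.calibration(n);print(n,c)
    for l in("comb_long","comb_short","comb_knob","comb_balls","block_long","drip_tray","storage_rack"):
        print(l,[(np.round(d["point"]),round(d["conf"],2)) for d in spotter.find_in(n,l)[:4]])
print(optics.calibration("wrist"))
E
```

```text
{'t': np.float64(0.0), 'qpos': array([-1.154,  0.424,  1.631, -0.   ,  1.089, -0.019]), 'qvel': array([ 0.002,  0.001,  0.001, -0.003,  0.001, -0.001]), 'joint_torque': array([ 1.0000e-03, -5.4462e+01, -2.7367e+01,  6.4000e-02,  2.3000e-02,
       -0.0000e+00]), 'ee_pos': array([ 263.643, -566.056,  221.886]), 'orientation': array([-3.066, -0.679,  0.   ]), 'ft_force': array([-0.396, -0.079, -0.35 ]), 'moment': array([-0.01 , -0.032,  0.01 ]), 'grasp_force': np.float64(0.0), 'width': np.float64(87.978)}
scene {'camera_matrix': array([[519.41394219,   0.        , 323.82760726],
       [  0.        , 519.41394219, 251.5204895 ],
       [  0.        ,   0.        ,   1.        ]]), 'distortion': array([-0.08310355,  0.        ,  0.        ,  0.        ,  0.        ]), 'xyz': array([ 36.16762514, 743.23723411, 659.49956634]), 'orientation': array([-0.58961877,  2.533003  , -1.36781877])}
comb_long [(array([292., 257.]), 0.96)]
comb_short [(array([260., 290.]), 0.74), (array([244., 311.]), 0.64)]
comb_knob [(array([258., 290.]), 0.58)]
comb_balls [(array([277., 269.]), 0.89), (array([289.
[... 615 characters left out ...]

comb_long [(array([252., 227.]), 0.96)]
comb_short [(array([142., 230.]), 0.57)]
comb_knob [(array([179., 229.]), 0.92)]
comb_balls [(array([215., 228.]), 0.62)]
block_long [(array([259., 234.]), 0.68)]
drip_tray [(array([211., 240.]), 0.65)]
storage_rack [(array([180., 229.]), 0.66), (array([405., 236.]), 0.56)]
{'camera_matrix': array([[350.458561  ,   0.        , 317.67795804],
       [  0.        , 350.458561  , 235.68747144],
       [  0.        ,   0.        ,   1.        ]]), 'distortion': array([-0.02901894,  0.        ,  0.        ,  0.        ,  0.        ]), 'xyz': array([ 327.01985668, -537.96224983,  384.16468505]), 'orientation': array([ 2.45919166, -1.56694632, -0.20418905])}
```

View pics/top0.png

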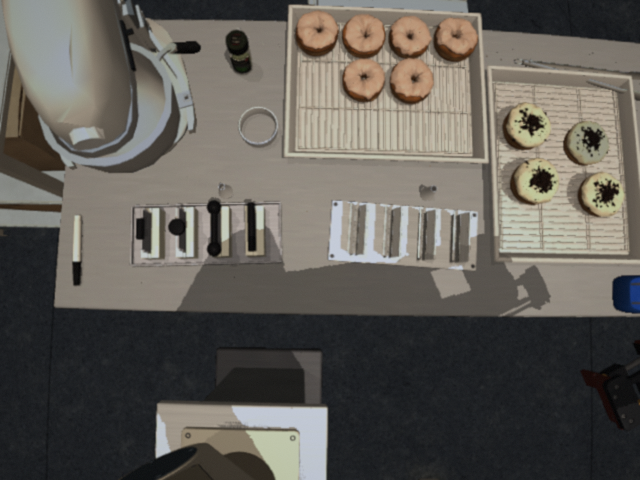

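View pics/scene0.png

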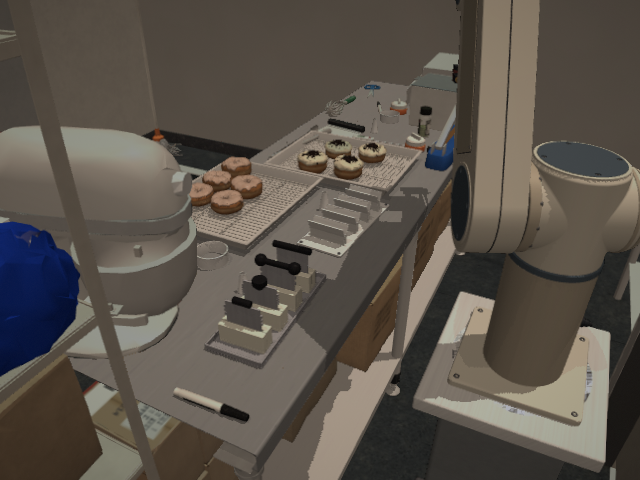

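The top view shows the tray (corners about (132,204), (282,202), (283,264), (132,266)), holding from left to right short, knob, balls and long. The rack (corners about (331,200), (478,210), (476,270), (329,261)) is slightly rotated. The mixer stands at the upper left.

```bash
cat > h.py <<'E'
import numpy as np, cv2
from scipy.spatial.transform import Rotation as R
from workcell import get_obs, optics, spotter, ctrl
def unproj(c,uv,z):
    p=cv2.undistortPoints(np.float64(uv).reshape(-1,1,2),c["camera_matrix"],c["distortion"])[:,0]
    d=R.from_rotvec(c["orientation"]).apply(np.c_[p,np.ones(len(p))])
    return c["xyz"]+d*((z-c["xyz"][2])/d[:,2])[:,None]
def proj(c,P):
    r=R.from_rotvec(c["orientation"]).inv()
    return cv2.projectPoints(r.apply(np.float64(P)-c["xyz"]),np.zeros(3),np.zeros(3),c["camera_matrix"],c["distortion"])[0][:,0]
E
python3 - <<'E'
from h import *
c=optics.calibration("top")
print("tray",unproj(c,[(132,204),(282,202),(283,264),(132,266)],14).round(0))
print("rack",unproj(c,[(331,200),(478,210),(476,270),(329,261)],3).round(0))
print("grips",unproj(c,[(141,229),(177,227),(214,229),(251.5,226)],94).round(0))
print("pen, ring,screw",unproj(c,[(77,215),(77,285),(428,189),(223,187)],10).round(0))
im=cv2.imread("pics/top0.png")[185:285,115:495]
cv2.imwrite("pics/topc.png",cv2.resize(im,None,fx=2.1,fy=2.1,interpolation=cv2.INTER_CUBIC))
E
```

```text
tray [[520. 220.  14.]
 [529. -67.  14.]
 [411. -72.  14.]
 [402. 212.  14.]]
rack [[ 537. -161.    3.]
 [ 524. -450.    3.]
 [ 407. -443.    3.]
 [ 419. -158.    3.]]
grips [[462. 171.  94.]
 [466. 108.  94.]
 [464.  44.  94.]
 [471. -20.  94.]]
pen, ring,screw [[ 498.  329.   10.]
 [ 364.  319.   10.]
 [ 562. -349.   10.]
 [ 557.   47.   10.]]
```

View pics/topc.png

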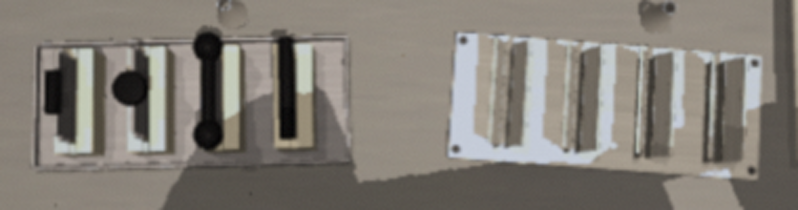

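```bash
cat >> h.py <<'E'
def goal(x,y,z,yaw_deg):
    """shift (cm, tool axes after the turn) and turn (deg about tool z) to reach pose, tool down, tool x at yaw"""
    o=get_obs(); r=R.from_rotvec(o["orientation"]); m=r.as_matrix()
    yaw=np.degrees(np.arctan2(m[1,0],m[0,0]))
    turn=-(yaw_deg-yaw); g=r*R.from_rotvec([0,0,np.radians(turn)])
    print("t",round(o["t"],2),"yaw",yaw.round(2),"tilt",np.degrees(np.arccos(-m[2,2])).round(2),"pos",o["ee_pos"].round(1),"turn",round(turn,2),"shift_cm",(g.inv().apply(np.array([x,y,z])-o["ee_pos"])/10).round(2))
E
python3 -c "
from h import *
goal(440,-303,240,-2.5);goal(440,-150,240,0)"
```

```text
t 0.8 yaw 24.97 tilt 0.0 pos [ 263.8 -566.6  222.7] turn 27.47 shift_cm [ 16.45 -27.1   -1.73]
t 0.8 yaw 24.97 tilt 0.0 pos [ 263.8 -566.6  222.7] turn 24.97 shift_cm [ 17.62 -41.66  -1.73]
```

{"method": "move_arm", "body": {
  "rows": [
    [0,0,-0.5,9.15,100],
    [0,0,-0.5,9.15,100],
    [0,0,-0.7,9.15,100],
    [2.7,-4.5,0,0,100],
    [2.7,-4.5,0,0,100],
    [2.7,-4.5,0,0,100],
    [2.7,-4.5,0,0,100],
    [2.8,-4.5,0,0,100],
    [2.8,-4.6,0,0,100],
    [0,0,0,0,57]
  ]
}}

```text
t: 2.05
ee_pos: [440.9, -300.4, 239.8]
orientation: [-3.141, 0.061, -0.001]
ft_force: [0.4, -1.2, 0.3]
width: 80.9
grasp_force: 0.0
```

```bash
python3 - <<'E'
from h import *
c=optics.calibration("wrist");cv2.imwrite("pics/w1.png",optics.get_image("wrist"))
goal(472,-303,240,-2.5)
P=[(472+ dx*np.cos(-.044)-dy*np.sin(-.044),-303+dx*np.sin(-.044)+dy*np.cos(-.044),54) for dy in(96,32,-32,-96) for dx in(-46,46)]
print(proj(c,P).round(0).tolist()); np.savez("c1.npz",**c)
E
```

```text
t 2.1 yaw -2.29 tilt 0.02 pos [ 440.1 -301.8  239.8] turn 0.21 shift_cm [ 3.19 -0.02 -0.02]
[[224.0, 228.0], [218.0, 135.0], [287.0, 228.0], [285.0, 135.0], [349.0, 229.0], [352.0, 135.0], [412.0, 229.0], [419.0, 136.0]]
```

View pics/w1.png

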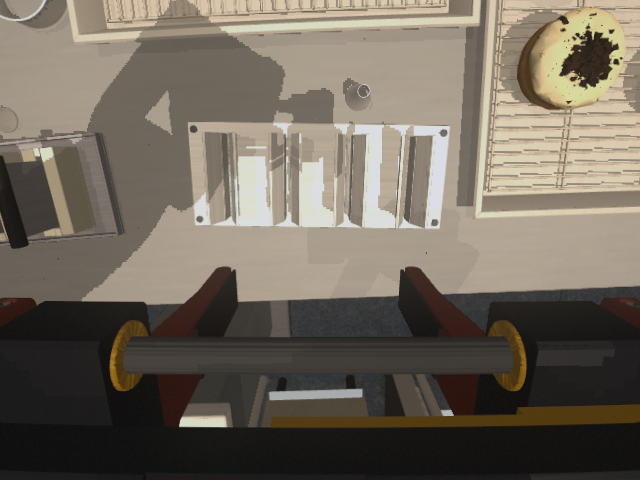

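The wrist picture shows the rack with base corners near (190,123), (450,126), (446,229) and (193,227). I'll zoom in to refine these.

```bash
python3 - <<'E'
from h import *
c=dict(np.load("c1.npz"));im=cv2.imread("pics/w1.png")[112:242,180:460]
cv2.imwrite("pics/w1c.png",cv2.resize(im,None,fx=2.8,fy=2.8,interpolation=cv2.INTER_CUBIC))
for z in(0,6):
  q=unproj(c,[(190,123),(450,126),(446,229),(193,227)],z);print(z,q.round(1).tolist(),q.mean(0).round(1))
  s=unproj(c,[(194,129),(443,133),(435,222),(200,219)],z);print(s.round(1).tolist(),s.mean(0).round(1))
E
```

```text
0 [[537.7, -164.5, 0.0], [523.6, -450.2, 0.0], [406.7, -451.8, 0.0], [420.6, -153.0, 0.0]] [ 472.1 -304.9    0. ]
[[531.2, -168.2, 0.0], [516.4, -442.8, 0.0], [415.7, -438.4, 0.0], [429.9, -162.5, 0.0]] [ 473.3 -303.     0. ]
6 [[537.3, -166.6, 6.0], [523.4, -448.0, 6.0], [408.2, -449.6, 6.0], [421.9, -155.3, 6.0]] [ 472.7 -304.9    6. ]
[[530.9, -170.2, 6.0], [516.3, -440.7, 6.0], [417.1, -436.3, 6.0], [431.1, -164.7, 6.0]] [ 473.8 -303.     6. ]
```

View pics/w1c.png

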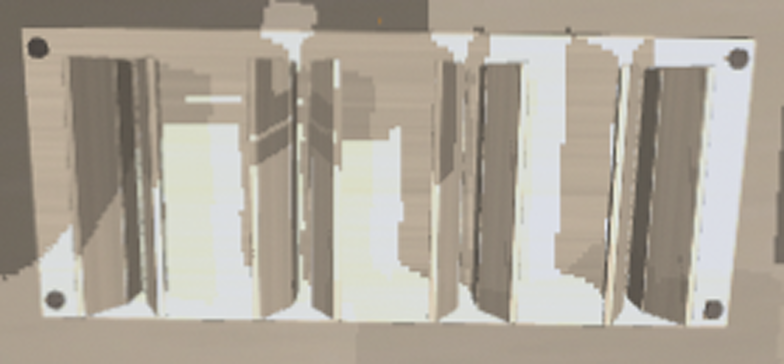

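{"method": "move_arm", "body": {
  "rows": [
    [0,0,0,-4.9,57],
    [0.1,-5.3,0,0,57],
    [0.1,-5.3,0,0,57],
    [0.1,-5.3,0,0,57],
    [0.1,-5.3,0,0,57],
    [0.1,-5.3,0,0,57],
    [0.1,-5.3,0,0,57],
    [0.1,-5.3,0,0,57],
    [0,0,0,0,57]
  ]
}}

```text
t: 3.22
ee_pos: [430.9, 69.6, 239.8]
orientation: [-3.141, -0.072, -0.001]
ft_force: [0.5, 0.4, -0.2]
width: 50.2
grasp_force: 0.0
```

```bash
python3 - <<'E'
from h import *
c=optics.calibration("wrist");im=optics.get_image("wrist");cv2.imwrite("pics/w2.png",im);np.savez("c2.npz",**c)
goal(465,73,240,2)
for l in("comb_short","comb_knob","comb_balls","comb_long"):
    print(l,[(np.round(d["point"]),round(d["conf"],2),unproj(c,[d["point"]],80).round(0)) for d in spotter.find_in("wrist",l)[:2]])
im=im[70:270,160:480]
cv2.imwrite("pics/w2c.png",cv2.resize(im,None,fx=2.5,fy=2.5,interpolation=cv2.INTER_CUBIC))
E
```

```text
t 3.27 yaw 2.54 tilt 0.03 pos [430.9  68.2 239.8] turn 0.54 shift_cm [ 3.42 -0.36 -0.02]
comb_short [(array([209., 177.]), 0.73, array([[466., 169.,  80.]]))]
comb_knob [(array([278., 176.]), 0.73, array([[470., 106.,  80.]]))]
comb_balls [(array([344., 176.]), 0.82, array([[472.,  47.,  80.]])), (array([335., 176.]), 0.16, array([[472.,  55.,  80.]]))]
comb_long [(array([416., 180.]), 0.68, array([[473., -19.,  80.]]))]
```

View pics/w2c.png

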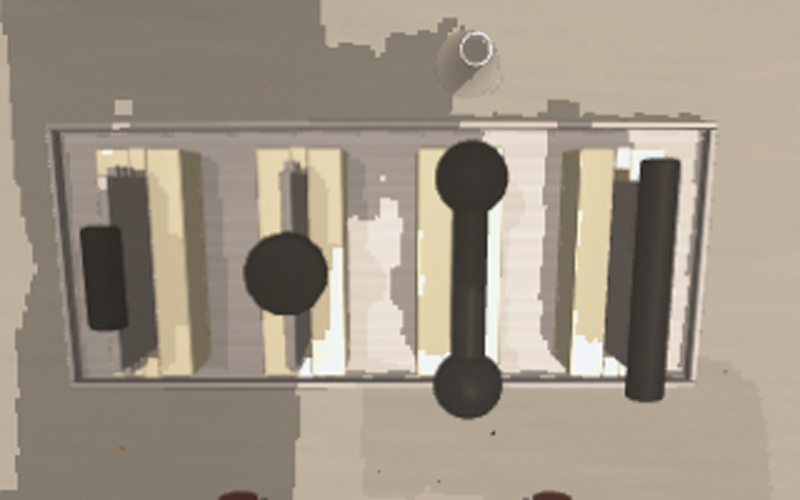

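```bash
python3 - <<'E'
from h import *
c=dict(np.load("c2.npz"));f=lambda p:np.array(p)/2.5+[160,70]
g=unproj(c,f([(104,278),(286,274),(470,280),(652.5,280)]),94);print(g.round(1).tolist())
e=unproj(c,f([(472,177),(468,386),(660,160),(645,400),(100,228),(108,329)]),94);print(e.round(1).tolist())
t=unproj(c,f([(49,125),(717,123),(694,383),(72,386)]),14);print(t.round(1).tolist(),t.mean(0))
d=t[0]-t[1];print(np.degrees(np.arctan2(-d[0],d[1])));d=t[3]-t[2];print(np.degrees(np.arctan2(-d[0],d[1])))
y=np.radians(2.0)
print([(t.mean(0)[:2]+np.array([-np.sin(y),np.cos(y)])*k).round(1).tolist() for k in(96,32,-32,-96)])
E
```

```text
[[463.8, 171.9, 94.0], [468.0, 108.2, 94.0], [468.8, 44.0, 94.0], [471.9, -19.8, 94.0]]
[[503.6, 45.6, 94.0], [430.9, 42.1, 94.0], [512.3, -17.6, 94.0], [428.7, -22.3, 94.0], [480.9, 172.7, 94.0], [445.8, 171.1, 94.0]]
[[517.9, 219.2, 14.0], [531.7, -63.4, 14.0], [419.0, -68.2, 14.0], [404.6, 214.4, 14.0]] [468.29472149  75.48960231  14.        ]
2.7864169137199575
2.922700892049866
[[464.9, 171.4], [467.2, 107.5], [469.4, 43.5], [471.6, -20.5]]
```

```bash
python3 -c "
from h import *
goal(471.5,-20,140,2.8)"
```

```text
t 3.48 yaw 2.28 tilt 0.01 pos [430.9  66.6 239.7] turn -0.52 shift_cm [3.63 8.84 9.97]
```

{"method": "move_arm", "body": {
  "rows": [
    [0.7,1.8,2.0,-0.5,57],
    [0.7,1.8,2.0,0,57],
    [0.7,1.8,2.0,0,57],
    [0.7,1.7,2.0,0,57],
    [0.8,1.7,2.0,0,57],
    [0,0,0,0,57],
    [0,0,0,0,57]
  ]
}}

```text
t: 4.35
ee_pos: [470.9, -18.6, 140.0]
orientation: [-3.141, -0.077, 0.0]
ft_force: [0.4, -0.7, -0.3]
width: 49.9
grasp_force: 0.0
```

```bash
python3 -c "
from h import *
goal(471.5,-20,75,2.8);goal(471.5,-20,75,2.8)
cv2.imwrite('pics/w3.png',optics.get_image('wrist'))"
```

```text
t 4.35 yaw 2.82 tilt 0.01 pos [470.9 -18.6 140. ] turn 0.02 shift_cm [0.06 0.14 6.5 ]
t 4.35 yaw 2.82 tilt 0.01 pos [470.9 -18.6 140. ] turn 0.02 shift_cm [0.06 0.14 6.5 ]
```

View pics/w3.png

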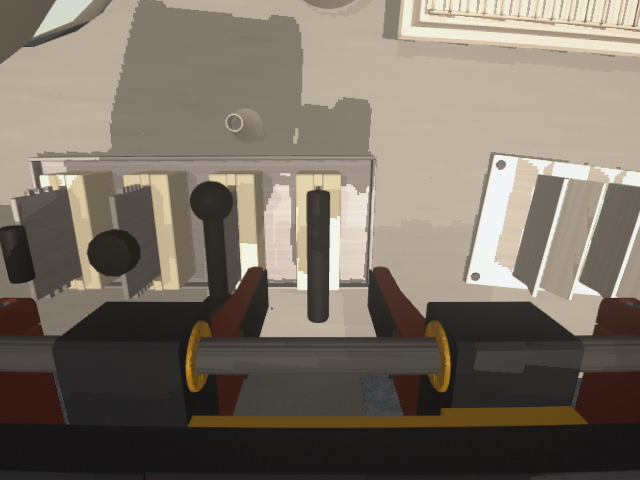

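The long bar sits at column 318, midway between the fingers (about 255 and 385). I'll descend and grip.

{"method": "move_arm", "body": {
  "rows": [
    [0.05,0,2.0,0,57],
    [0,0,2.0,0,57],
    [0,0,1.5,0,57],
    [0,0,1.0,0,57],
    [0,0,0,0,0],
    [0,0,0,0,0],
    [0,0,0,0,0],
    [0,0,0,0,0],
    [0,0,0,0,0]
  ]
}}

```text
t: 5.52
ee_pos: [471.8, -18.1, 75.0]
orientation: [3.141, 0.08, 0.001]
ft_force: [-1.0, -0.8, 2.6]
width: 13.3
grasp_force: 30.0
```

{"method": "move_arm", "body": {
  "rows": [
    [0,0,-1,0,0],
    [0,0,-1.5,0,0],
    [0,0,-2,0,0],
    [0,0,-3,0,0],
    [0,0,-3,0,0],
    [0,0,-2,0,0],
    [0,0,0,0,0]
  ]
}}

```text
t: 6.4
ee_pos: [472.6, -18.1, 201.8]
orientation: [3.14, 0.08, 0.007]
ft_force: [0.2, -0.0, -1.7]
width: 13.3
grasp_force: 30.0
```

```bash
python3 -c "
from h import *
goal(478.7,-207.1,200,-2.9)"
```

```text
t 6.4 yaw 2.92 tilt 0.25 pos [472.6 -18.1 201.8] turn 5.82 shift_cm [ 1.56 18.84  0.19]
```

{"method": "move_arm", "body": {
  "rows": [
    [0,0,0,5.8,0],
    [0.3,3.8,0,0,0],
    [0.3,3.8,0,0,0],
    [0.3,3.8,0,0,0],
    [0.3,3.8,0,0,0],
    [0.3,3.6,0,0,0],
    [0,0,3,0,0],
    [0,0,2,0,0],
    [0,0,0,0,0],
    [0,0,0,0,0]
  ]
}}

```text
t: 7.65
ee_pos: [477.2, -206.5, 149.9]
orientation: [-3.141, 0.079, 0.0]
ft_force: [0.6, -0.1, -0.6]
width: 13.0
grasp_force: 30.0
```

```bash
python3 -c "
from h import *
goal(478.7,-207.1,72,-2.9);c=optics.calibration('wrist');cv2.imwrite('pics/w4.png',optics.get_image('wrist'))
cv2.imwrite('pics/s4.png',optics.get_image('scene')[130:300,220:440])"
```

```text
t 7.65 yaw -2.87 tilt 0.0 pos [ 477.2 -206.5  149.9] turn 0.03 shift_cm [0.15 0.05 7.79]
```

View pics/w4.png

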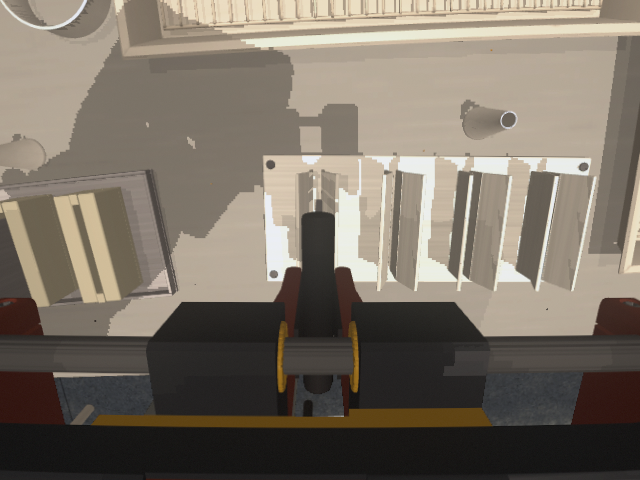

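The comb (column 318) is over slot +96 (mouth from about 300 to 336). I'll lower it.

{"method": "move_arm", "body": {
  "rows": [
    [0.1,0,1.5,0,0],
    [0,0,1.5,0,0],
    [0,0,1.2,0,0],
    [0,0,1,0,0],
    [0,0,1,0,0],
    [0,0,0.8,0,0],
    [0,0,0.5,0,0],
    [0,0,0.3,0,0],
    [0,0,0,0,0]
  ]
}}

```text
t: 8.88
ee_pos: [478.3, -206.8, 72.1]
orientation: [3.14, -0.079, 0.001]
ft_force: [-0.7, 0.8, 2.0]
width: 13.2
grasp_force: 30.0
```

{"method": "move_arm", "body": {
  "rows": [
    [0,0,0.1,0,0],
    [0,0,0,0,57],
    [0,0,0,0,57],
    [0,0,0,0,57],
    [0,0,-2,0,57],
    [0,0,-3,0,57],
    [0,0,-4,0,57],
    [0,0,-4,0,57],
    [0,0,0,-5.7,57],
    [0,0,0,0,57]
  ]
}}

```text
t: 10.12
ee_pos: [478.1, -206.6, 201.0]
orientation: [3.14, 0.076, 0.001]
ft_force: [-0.4, -0.4, -0.0]
width: 50.3
grasp_force: 0.0
```

```bash
python3 -c "
from h import *
goal(468.6,44,140,2.8);cv2.imwrite('pics/w5.png',optics.get_image('wrist'))"
```

```text
t 10.12 yaw 2.77 tilt 0.03 pos [ 478.1 -206.6  201. ] turn -0.03 shift_cm [  0.27 -25.08   6.09]
```

View pics/w5.png

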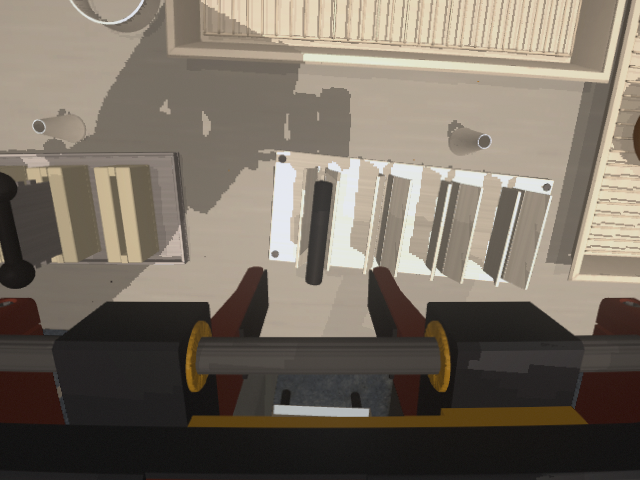

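The long comb stands released in slot +96, with its bar running from (323,182) to (314,284). Next is the balls comb.

{"method": "move_arm", "body": {
  "rows": [
    [0,-5,0,0,57],
    [0,-5,0,0,57],
    [0.1,-5,0,0,57],
    [0.1,-5,0.5,0,57],
    [0.1,-5.1,0.6,0,57],
    [0,0,2.5,0,57],
    [0,0,2.5,0,57],
    [0,0,0,0,57],
    [0,0,0,0,57]
  ]
}}

```text
t: 11.3
ee_pos: [468.9, 44.1, 139.9]
orientation: [3.141, 0.076, -0.001]
ft_force: [0.0, 0.0, -0.2]
width: 50.3
grasp_force: 0.0
```

```bash
python3 -c "
from h import *
c=dict(optics.calibration('wrist'))
goal(468.6,44,74,2.8);cv2.imwrite('pics/w6.png',optics.get_image('wrist'))"
```

```text
t 11.3 yaw 2.76 tilt 0.02 pos [468.9  44.1 139.9] turn -0.04 shift_cm [-0.02  0.01  6.59]
```

View pics/w6.png

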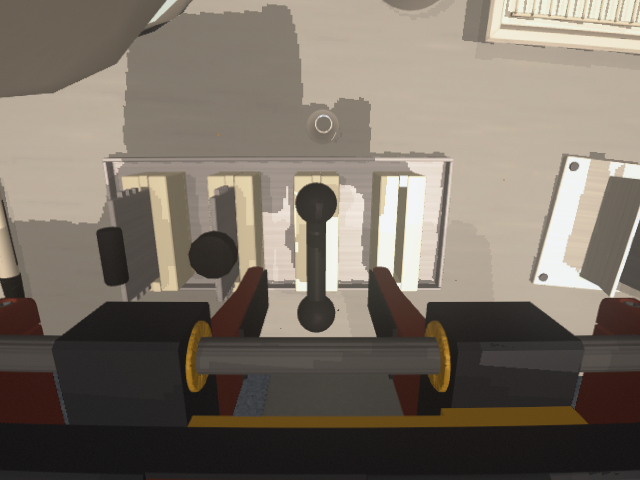

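The balls comb is centred at column 317. I'll descend, grip and lift.

{"method": "move_arm", "body": {
  "rows": [
    [0,0,2.0,0,57],
    [0,0,2.0,0,57],
    [0,0,1.5,0,57],
    [0,0,1.0,0,57],
    [0,0,0,0,0],
    [0,0,0,0,0],
    [0,0,0,0,0],
    [0,0,0,0,0],
    [0,0,0,0,0]
  ]
}}

```text
t: 12.48
ee_pos: [469.0, 44.3, 75.0]
orientation: [-3.141, -0.077, -0.001]
ft_force: [0.2, -0.0, 2.2]
width: 11.4
grasp_force: 30.0
```

{"method": "move_arm", "body": {
  "rows": [
    [0,0,-1,0,0],
    [0,0,-1.5,0,0],
    [0,0,-2,0,0],
    [0,0,-3,0,0],
    [0,0,-3,0,0],
    [0,0,-3,0,0],
    [0,0,0,5.7,0],
    [0,0,0,0,0]
  ]
}}

```text
t: 13.48
ee_pos: [468.8, 44.2, 210.8]
orientation: [-3.141, 0.078, -0.002]
ft_force: [-1.3, 1.0, -1.5]
width: 11.1
grasp_force: 30.0
```

```bash
python3 -c "
from h import *
goal(475.4,-271,150,-2.9)"
```

```text
t 13.47 yaw -2.83 tilt 0.09 pos [468.8  44.2 210.8] turn 0.07 shift_cm [ 2.25 31.45  6.08]
```

{"method": "move_arm", "body": {
  "rows": [
    [0.3,4.4,0,0,0],
    [0.3,4.5,0,0,0],
    [0.3,4.5,0,0,0],
    [0.3,4.5,0,0,0],
    [0.3,4.5,0,0,0],
    [0.3,4.5,0,0,0],
    [0.4,4.5,0,0,0],
    [0,0,3,0,0],
    [0,0,3,0,0],
    [0,0,0,0,0]
  ]
}}

```text
t: 14.72
ee_pos: [473.0, -269.5, 147.7]
orientation: [-3.138, 0.077, 0.008]
ft_force: [-0.3, -0.1, -1.4]
width: 11.4
grasp_force: 30.0
```

```bash
python3 -c "
from h import *
goal(475.4,-271,72,-2.9);cv2.imwrite('pics/w7.png',optics.get_image('wrist'))"
```

```text
t 14.72 yaw -2.8 tilt 0.32 pos [ 473.  -269.5  147.7] turn 0.1 shift_cm [0.28 0.15 7.57]
```

View pics/w7.png

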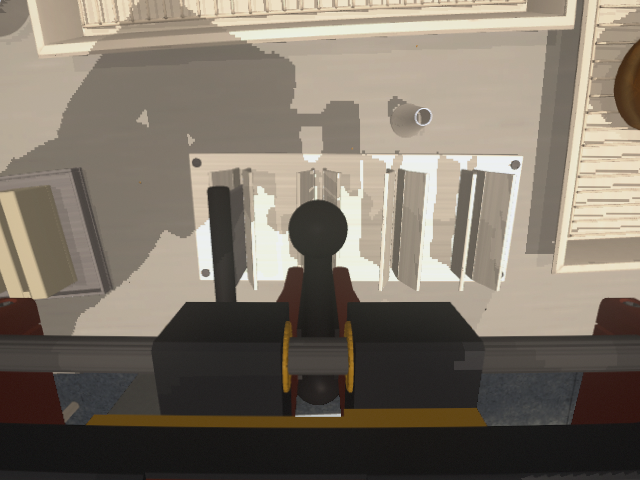

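The balls comb is above slot +32 (column 318). I'll lower it.

{"method": "move_arm", "body": {
  "rows": [
    [0.1,0.05,1.5,0,0],
    [0,0,1.5,0,0],
    [0,0,1.2,0,0],
    [0,0,1,0,0],
    [0,0,1,0,0],
    [0,0,0.8,0,0],
    [0,0,0.5,0,0],
    [0,0,0.3,0,0],
    [0,0,0,0,0]
  ]
}}

```text
t: 15.9
ee_pos: [476.1, -271.3, 72.1]
orientation: [3.14, -0.079, 0.001]
ft_force: [-0.3, -0.1, 1.3]
width: 11.5
grasp_force: 30.0
```

{"method": "move_arm", "body": {
  "rows": [
    [0,0,0.1,0,0],
    [0,0,0,0,57],
    [0,0,0,0,57],
    [0,0,0,0,57],
    [0,0,-2,0,57],
    [0,0,-3,0,57],
    [0,0,-4,0,57],
    [0,0,-4,0,57],
    [0,0,0,-5.6,57],
    [0,0,0,0,57]
  ]
}}

```text
t: 17.15
ee_pos: [475.9, -271.0, 201.0]
orientation: [3.14, 0.073, 0.001]
ft_force: [-0.4, -0.1, -0.6]
width: 50.3
grasp_force: 0.0
```

```bash
python3 -c "
from h import *
goal(467.6,107.9,140,2.8)"
```

```text
t 17.15 yaw 2.68 tilt 0.03 pos [ 475.9 -271.   201. ] turn -0.12 shift_cm [  1.02 -37.89   6.09]
```

{"method": "move_arm", "body": {
  "rows": [
    [0.1,-5.4,0,-0.1,57],
    [0.1,-5.4,0,0,57],
    [0.1,-5.4,0,0,57],
    [0.1,-5.4,0,0,57],
    [0.2,-5.4,0,0,57],
    [0.2,-5.4,0,0,57],
    [0.2,-5.5,0,0,57],
    [0,0,3,0,57],
    [0,0,3,0,57],
    [0,0,0,0,57]
  ]
}}

```text
t: 18.4
ee_pos: [465.1, 107.8, 138.4]
orientation: [3.14, 0.075, -0.009]
ft_force: [-0.1, 0.0, 0.5]
width: 49.9
grasp_force: 0.0
```

```bash
python3 -c "
from h import *
goal(467.6,107.9,75,2.8);cv2.imwrite('pics/w8.png',optics.get_image('wrist'))"
```

```text
t 18.4 yaw 2.75 tilt 0.34 pos [465.1 107.8 138.4] turn -0.05 shift_cm [ 0.28 -0.    6.34]
```

View pics/w8.png

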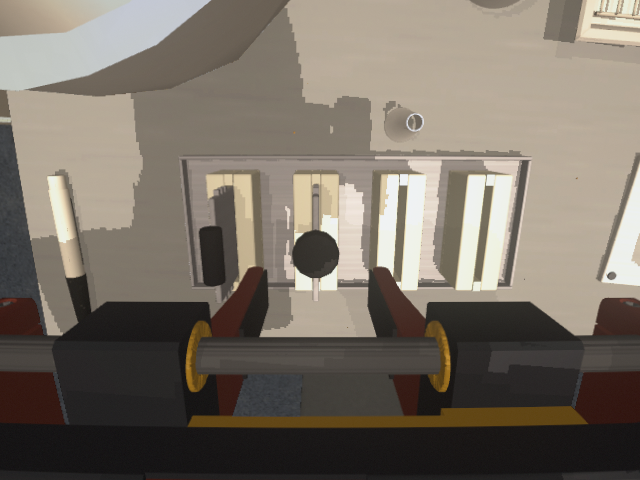

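The knob is at (315,254), centred between the fingers. I'll grip it.

{"method": "move_arm", "body": {
  "rows": [
    [0,0,2.0,0,57],
    [0,0,2.0,0,57],
    [0,0,1.5,0,57],
    [0,0,1.0,0,57],
    [0,0,0,0,57],
    [0,0,0,0,57]
  ]
}}

```text
t: 19.2
ee_pos: [467.7, 108.1, 76.1]
orientation: [-3.141, -0.077, -0.001]
ft_force: [-0.3, 0.2, 1.0]
width: 50.2
grasp_force: 0.0
```

```bash
python3 -c "
from h import *
goal(467.6,107.9,75,2.8)
c=optics.calibration('top')
for z in(0,150,300): print(z,unproj(c,[(60,160),(110,170),(150,160),(190,130)],z).round(0).tolist())
c=optics.calibration('scene')
print(unproj(c,[(60,360),(120,352),(170,335),(180,310)],0).round(0).tolist())"
```

```text
t 19.2 yaw 2.81 tilt 0.04 pos [467.7 108.1  76.1] turn 0.01 shift_cm [-0.01  0.02  0.11]
0 [[610.0, 379.0, 0.0], [590.0, 274.0, 0.0], [611.0, 195.0, 0.0], [674.0, 120.0, 0.0]]
150 [[567.0, 296.0, 150.0], [551.0, 209.0, 150.0], [568.0, 143.0, 150.0], [620.0, 81.0, 150.0]]
300 [[524.0, 212.0, 300.0], [511.0, 143.0, 300.0], [525.0, 92.0, 300.0], [566.0, 42.0, 300.0]]
[[731.0, 366.0, 0.0], [650.0, 300.0, 0.0], [598.0, 223.0, 0.0], [628.0, 157.0, 0.0]]
```

```bash
python3 -c "
from h import *
ct=optics.calibration('top');cs=optics.calibration('scene');cw=optics.calibration('wrist')
zs=np.arange(0,460,50)
for z in zs: print(z,'top',unproj(ct,[(75,153),(125,110),(190,120)],z)[:,:2].round(0).tolist(),'scene',unproj(cs,[(193,185),(195,260)],z)[:,:2].round(0).tolist())
print(cw['xyz'])
im=optics.get_image('top')[60:300,0:330]
cv2.imwrite('pics/t9.png',cv2.resize(im,None,fx=2.4,fy=2.4))
"
```

```text
0 top [[624.0, 349.0], [714.0, 254.0], [694.0, 121.0]] scene [[952.0, -302.0], [710.0, 2.0]]
50 top [[609.0, 323.0], [694.0, 233.0], [675.0, 108.0]] scene [[883.0, -223.0], [659.0, 59.0]]
100 top [[594.0, 297.0], [674.0, 213.0], [656.0, 95.0]] scene [[813.0, -144.0], [608.0, 115.0]]
150 top [[579.0, 271.0], [654.0, 192.0], [637.0, 82.0]] scene [[744.0, -64.0], [556.0, 171.0]]
200 top [[564.0, 245.0], [633.0, 171.0], [618.0, 69.0]] scene [[674.0, 15.0], [505.0, 227.0]]
250 top [[549.0, 219.0], [613.0, 151.0], [599.0, 56.0]] scene [[605.0, 94.0], [454.0, 283.0]]
300 top [[533.0, 193.0], [593.0, 130.0], [579.0, 42.0]] scene [[535.0, 173.0], [403.0, 339.0]]
350 top [[518.0, 167.0], [572.0, 109.0], [560.0, 29.0]] scene [[466.0, 253.0], [352.0, 396.0]]
400 top [[503.0, 141.0], [552.0, 89.0], [541.0, 16.0]] scene [[397.0, 332.0], [301.0, 452.0]]
450 top [[488.0, 114.0], [532.0, 68.0], [522.0, 3.0]] scene [[327.0, 411.0], [250.0, 508.0]]
[537.23464731 110.54036281 237.63151254]
```

{"method": "move_arm", "body": {
  "rows": [
    [0,0,0.1,0,57],
    [0,0,0,0,0],
    [0,0,0,0,0],
    [0,0,0,0,0],
    [0,0,0,0,0]
  ]
}}

```text
t: 19.88
ee_pos: [467.4, 108.1, 74.7]
orientation: [-3.141, -0.077, -0.0]
ft_force: [0.1, 0.5, 0.5]
width: 28.3
grasp_force: 30.0
```

View pics/t9.png

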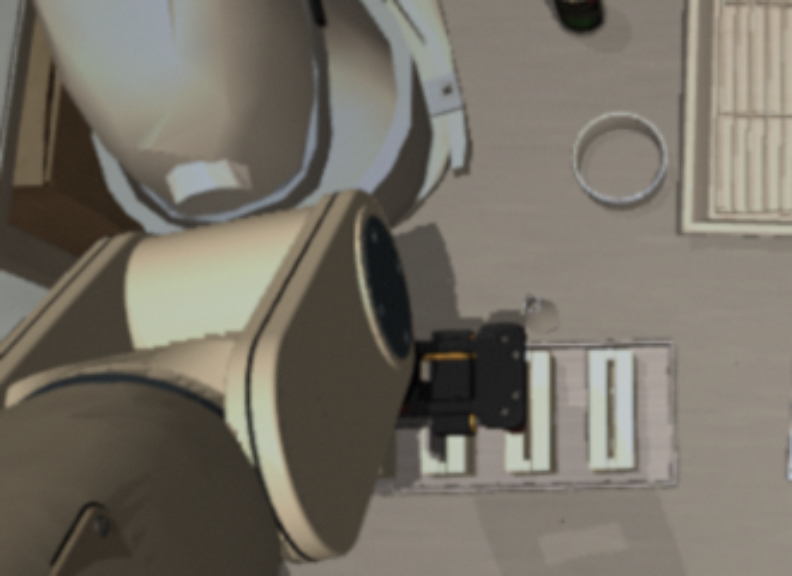

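I've gripped the knob. The mixer is close to where the arm must go for the short comb, so I'll use my last view for a clearance check. It's a composite of the scene view now, with the arm at the knob, and the initial scene with the arm envelope at the short comb overlaid.

```bash
python3 - <<'E'
from h import *
c=optics.calibration('scene');now=optics.get_image('scene');s0=cv2.imread('pics/scene0.png')
a=np.linspace(0,2*np.pi,40)
for img,cy,cx,col in((now,108,467.5,(0,255,0)),(s0,171.5,463.8,(0,0,255))):
    for z in range(150,501,50):
        for r in(60,80):
            p=proj(c,np.c_[cx+r*np.cos(a),cy+r*np.sin(a),0*a+z]).astype(np.int32)
            cv2.polylines(img,[p],True,col if r==60 else (255,128,0),1)
cv2.imwrite('pics/cmp.png',cv2.resize(np.hstack([now[0:380,0:400],s0[0:380,0:400]]),None,fx=1,fy=1))
o=get_obs();print(o['qpos'].round(2))
E
```

```text
[0.2  0.46 2.04 0.   0.65 1.72]
```

View pics/cmp.png

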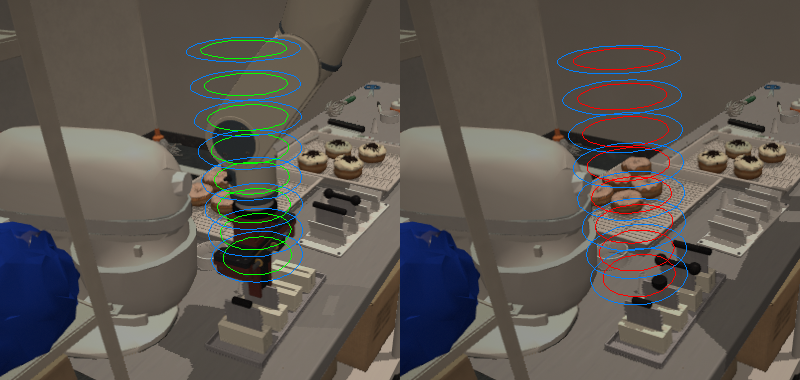

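Left panel: the real wrist stays within the roughly 60 mm rings. Right panel: at the short comb those rings just clear the mixer's edge (column about 590), so I'll approach low from the right with the grasp 5 mm nearer the robot. First I'll lift the knob comb.

{"method": "move_arm", "body": {
  "rows": [
    [0,0,-1,0,0],
    [0,0,-1.5,0,0],
    [0,0,-2,0,0],
    [0,0,-3,0,0],
    [0,0,-3,0,0],
    [0,0,-3,0,0],
    [0,0,0,5.7,0],
    [0,0,0,0,0]
  ]
}}

```text
t: 20.92
ee_pos: [467.4, 108.0, 210.9]
orientation: [-3.14, 0.078, -0.002]
ft_force: [-0.1, 0.0, -1.8]
width: 28.1
grasp_force: 30.0
```

```bash
python3 -c "
from h import *
goal(472.2,-335,150,-2.9)"
```

```text
t 20.93 yaw -2.83 tilt 0.09 pos [467.4 108.  210.9] turn 0.07 shift_cm [ 2.71 44.22  6.08]
```

{"method": "move_arm", "body": {
  "rows": [
    [0.3,4.9,0,0,0],
    [0.3,4.9,0,0,0],
    [0.3,4.9,0,0,0],
    [0.3,4.9,0,0,0],
    [0.3,4.9,0,0,0],
    [0.3,4.9,0,0,0],
    [0.3,4.9,0,0,0],
    [0.3,4.9,0,0,0],
    [0.3,5.0,0,0,0],
    [0,0,0,0,0]
  ]
}}

```text
t: 22.18
ee_pos: [471.7, -337.6, 209.5]
orientation: [3.14, -0.081, 0.0]
ft_force: [-0.5, 0.6, -2.0]
width: 27.9
grasp_force: 30.0
```

{"method": "move_arm", "body": {
  "rows": [
    [0,0,3,0,0],
    [0,0,3,0,0],
    [0,0,0,0,0],
    [0,0,0,0,0]
  ]
}}

```text
t: 22.68
ee_pos: [472.5, -334.4, 150.5]
orientation: [3.14, -0.077, 0.001]
ft_force: [-0.3, 0.2, -1.4]
width: 27.8
grasp_force: 30.0
```

```bash
python3 -c "
from h import *
goal(472.2,-335,72,-2.9)
c=optics.calibration('wrist');im=optics.get_image('wrist');cv2.imwrite('pics/w10.png',im)
for l in('comb_knob','comb_balls','comb_long'): print(l,[(d['conf'],np.round(d['point']),unproj(c,[d['point']],90).round(0).tolist()) for d in spotter.find_in('wrist',l)[:1]])
r=spotter.regions_of('wrist','comb_knob')
if r:
  m=r[0]['region'];v,u=np.nonzero(m);print(v.min(),v.max(),[(k,u[v==k].min(),u[v==k].max()) for k in range(v.min(),v.max(),12)])
"
```

```text
t 22.68 yaw -2.81 tilt 0.02 pos [ 472.5 -334.4  150.5] turn 0.09 shift_cm [-0.03  0.06  7.85]
comb_knob [(0.93, array([316., 301.]), [[437.0, -333.0, 90.0]])]
comb_balls [(0.97, array([223., 232.]), [[489.0, -274.0, 90.0]])]
comb_long [(0.77, array([137., 240.]), [[486.0, -216.0, 90.0]])]
197 336 [(197, np.int64(314), np.int64(318)), (209, np.int64(313), np.int64(320)), (221, np.int64(313), np.int64(321)), (233, np.int64(313), np.int64(321)), (245, np.int64(313), np.int64(321)), (257, np.int64(312), np.int64(321)), (269, np.int64(312), np.int64(322)), (281, np.int64(293), np.int64(342)), (293, np.int64(287), np.int64(348)), (305, np.int64(285), np.int64(351)), (317, np.int64(287), np.int64(348)), (329, np.int64(296), np.int64(340))]
```

The blade shows straight along column 317, so it's aligned. I'll lower it.

{"method": "move_arm", "body": {
  "rows": [
    [0,0.05,1.5,0,0],
    [0,0,1.5,0,0],
    [0,0,1.2,0,0],
    [0,0,1,0,0],
    [0,0,1,0,0],
    [0,0,0.8,0,0],
    [0,0,0.5,0,0],
    [0,0,0.3,0,0],
    [0,0,0,0,0]
  ]
}}

```text
t: 24.05
ee_pos: [472.3, -335.5, 71.9]
orientation: [3.14, -0.079, 0.001]
ft_force: [0.4, -0.5, -1.3]
width: 27.9
grasp_force: 30.0
```

{"method": "move_arm", "body": {
  "rows": [
    [0,0,0.2,0,0],
    [0,0,0,0,0],
    [0,0,0,0,57],
    [0,0,0,0,57],
    [0,0,0,0,57],
    [0,0,-2,0,57],
    [0,0,-3,0,57],
    [0,0,-4,0,57],
    [0,0,-4,0,57],
    [0,0,0,-5.7,57]
  ]
}}

```text
t: 25.3
ee_pos: [473.8, -336.5, 203.0]
orientation: [3.137, 0.081, 0.008]
ft_force: [-0.1, -0.4, -1.1]
width: 49.7
grasp_force: 0.0
```

```bash
python3 -c "
from h import *
goal(463,100,115,2.8);goal(459,171.5,115,2.8)"
```

```text
t 25.3 yaw 2.95 tilt 0.36 pos [ 473.8 -336.5  203. ] turn 0.15 shift_cm [  1.01 -43.69   8.64]
t 25.3 yaw 2.95 tilt 0.36 pos [ 473.8 -336.5  203. ] turn 0.15 shift_cm [  0.96 -50.85   8.61]
```

{"method": "move_arm", "body": {
  "rows": [
    [0.1,-5.4,0,0,57],
    [0.1,-5.4,0,0,57],
    [0.1,-5.4,0,0,57],
    [0.1,-5.4,0,0,57],
    [0.1,-5.4,1,0,57],
    [0.1,-5.4,2.4,0,57],
    [0.1,-5.4,2.4,0,57],
    [0.1,-5.4,2.4,0,57],
    [0,0,0.3,0,57],
    [0,0,0,0,57]
  ]
}}

```text
t: 26.55
ee_pos: [458.6, 96.5, 114.4]
orientation: [3.14, 0.079, -0.001]
ft_force: [0.9, -1.0, -0.3]
width: 49.8
grasp_force: 0.0
```

```bash
python3 -c "
from h import *
goal(459,171.5,115,2.8)
c=optics.calibration('wrist');optics.get_image('wrist')
for l in('comb_short',): print(l,[(d['conf'],np.round(d['point']),unproj(c,[d['point']],90).round(0).tolist()) for d in spotter.find_in('wrist',l)[:2]])"
```

```text
t 26.55 yaw 2.88 tilt 0.05 pos [458.6  96.5 114.4] turn 0.08 shift_cm [ 0.41 -7.49 -0.06]
comb_short []
```

{"method": "move_arm", "body": {
  "rows": [
    [0.1,-1.5,0,0,57],
    [0.1,-1.5,0,0,57],
    [0.1,-1.5,0,0,57],
    [0.1,-1.5,0,0,57],
    [0,-1.5,0,0,57],
    [0,0,0,0,57],
    [0,0,0,0,57]
  ]
}}

```text
t: 27.52
ee_pos: [458.9, 171.7, 114.6]
orientation: [3.14, 0.078, -0.001]
ft_force: [0.4, 0.5, 0.7]
width: 50.2
grasp_force: 0.0
```

```bash
python3 -c "
from h import *
goal(459,171.5,75,2.8)
c=optics.calibration('wrist');optics.get_image('wrist')
for d in spotter.regions_of('wrist','comb_short')[:2]:
  m=d['region'];v,u=np.nonzero(m);print(d['conf'],v.min(),v.max(),u.min(),u.max(),[(k,u[v==k].min(),u[v==k].max()) for k in range(v.min(),v.max(),12)])
print(proj(c,[(481.8,172.4,94),(463.8,171.5,94),(445.8,170.6,94)]).round(0).tolist())"
```

```text
t 27.52 yaw 2.85 tilt 0.03 pos [458.9 171.7 114.6] turn 0.05 shift_cm [0.02 0.02 3.96]
0.63 185 316 303 329 [(185, np.int64(315), np.int64(317)), (197, np.int64(312), np.int64(318)), (209, np.int64(312), np.int64(318)), (221, np.int64(312), np.int64(318)), (233, np.int64(304), np.int64(327)), (245, np.int64(303), np.int64(329)), (257, np.int64(304), np.int64(326)), (269, np.int64(303), np.int64(327)), (281, np.int64(303), np.int64(327)), (293, np.int64(304), np.int64(326)), (305, np.int64(312), np.int64(318))]
[[317.0, 233.0], [317.0, 265.0], [317.0, 295.0]]
```

The short comb's bar covers rows 233–300 at column 316, exactly where predicted. I'll grip it and lift it a little.

{"method": "move_arm", "body": {
  "rows": [
    [0,0,1.5,0,57],
    [0,0,1.5,0,57],
    [0,0,1.0,0,57],
    [0,0,0,0,57],
    [0,0,0,0,0],
    [0,0,0,0,0],
    [0,0,0,0,0],
    [0,0,0,0,0],
    [0,0,0,0,0]
  ]
}}

```text
t: 28.75
ee_pos: [459.3, 171.8, 74.9]
orientation: [-3.14, -0.077, -0.001]
ft_force: [0.1, 0.1, 1.1]
width: 13.2
grasp_force: 30.0
```

{"method": "move_arm", "body": {
  "rows": [
    [0,0,-1,0,0],
    [0,0,-1.5,0,0],
    [0,0,-1.5,0,0],
    [0,0,-1.3,0,0],
    [0,2,0,0,0],
    [0,3,0,0,0],
    [0,4,-1,0,0],
    [0,4,-2.5,0,0],
    [0,4,-3,0,0],
    [0,4,-2,0,0]
  ]
}}

```text
t: 30.0
ee_pos: [469.8, -39.4, 214.8]
orientation: [3.14, 0.077, 0.003]
ft_force: [0.5, -0.7, -1.2]
width: 13.4
grasp_force: 30.0
```

{"method": "move_arm", "body": {
  "rows": [
    [0,0,0,5.7,0],
    [0,0,0,0,0]
  ]
}}

```text
t: 30.25
ee_pos: [469.4, -38.5, 213.5]
orientation: [3.141, -0.079, 0.001]
ft_force: [0.2, 0.3, -1.9]
width: 13.5
grasp_force: 30.0
```

```bash
python3 -c "
from h import *
goal(464.4,-398.9,150,-2.9)"
```

```text
t 30.25 yaw -2.9 tilt 0.05 pos [469.4 -38.5 213.5] turn 0.0 shift_cm [ 1.32 36.02  6.35]
```

{"method": "move_arm", "body": {
  "rows": [
    [0.1,4.0,0,0,0],
    [0.1,4.0,0,0,0],
    [0.1,4.0,0,0,0],
    [0.1,4.0,0,0,0],
    [0.2,4.0,0,0,0],
    [0.2,4.0,0,0,0],
    [0.2,4.0,0,0,0],
    [0.2,4.0,0,0,0],
    [0.1,4.0,0,0,0],
    [0,0,0,0,0]
  ]
}}

```text
t: 31.5
ee_pos: [464.3, -399.9, 212.3]
orientation: [3.14, -0.078, -0.0]
ft_force: [-0.2, 0.7, -1.0]
width: 13.0
grasp_force: 30.0
```

{"method": "move_arm", "body": {
  "rows": [
    [0,0,3,0,0],
    [0,0,3,0,0],
    [0,0,0,0,0],
    [0,0,0,0,0]
  ]
}}

```text
t: 32.0
ee_pos: [464.9, -397.8, 153.5]
orientation: [3.14, -0.077, 0.001]
ft_force: [0.8, -0.7, -0.9]
width: 13.1
grasp_force: 30.0
```

```bash
python3 -c "
from h import *
goal(464.4,-398.9,72,-2.9)
optics.get_image('wrist')
for d in spotter.regions_of('wrist','comb_short')[:2]:
  m=d['region'];v,u=np.nonzero(m);print(d['conf'],v.min(),v.max(),[(k,u[v==k].min(),u[v==k].max()) for k in range(v.min(),v.max(),12)])"
```

```text
t 32.0 yaw -2.79 tilt 0.03 pos [ 464.9 -397.8  153.5] turn 0.11 shift_cm [-0.05  0.11  8.15]
0.89 191 336 [(191, np.int64(314), np.int64(317)), (203, np.int64(313), np.int64(320)), (215, np.int64(313), np.int64(321)), (227, np.int64(313), np.int64(321)), (239, np.int64(313), np.int64(321)), (251, np.int64(313), np.int64(321)), (263, np.int64(302), np.int64(333)), (275, np.int64(302), np.int64(333)), (287, np.int64(303), np.int64(332)), (299, np.int64(303), np.int64(332)), (311, np.int64(303), np.int64(332)), (323, np.int64(303), np.int64(332)), (335, np.int64(308), np.int64(328))]
```

{"method": "move_arm", "body": {
  "rows": [
    [0,0.1,1.8,0,0],
    [0,0,1.5,0,0],
    [0,0,1.2,0,0],
    [0,0,1,0,0],
    [0,0,1,0,0],
    [0,0,0.8,0,0],
    [0,0,0.5,0,0],
    [0,0,0.4,0,0],
    [0,0,0,0,0]
  ]
}}

```text
t: 33.22
ee_pos: [464.5, -399.9, 71.9]
orientation: [3.14, -0.079, 0.001]
ft_force: [-3.4, 1.0, 6.9]
width: 13.5
grasp_force: 30.0
```

On the floor (6.9 N upward). I'll release, back up and check all four.

{"method": "move_arm", "body": {
  "rows": [
    [0,0,0,0,57],
    [0,0,0,0,57],
    [0,0,0,0,57],
    [0,0,-2,0,57],
    [0,0,-3,0,57],
    [0,0,-4,0,57],
    [0,0,-4,0,57],
    [-1,-4,0,0,57],
    [-2,-5,0,0,57],
    [0,0,0,0,57]
  ]
}}

```text
t: 34.48
ee_pos: [437.5, -305.1, 201.8]
orientation: [-3.14, 0.076, 0.001]
ft_force: [1.2, -0.4, 0.1]
width: 50.2
grasp_force: 0.0
```

```bash
python3 - <<'E'
from h import *
c=optics.calibration('wrist');im=optics.get_image('wrist');cv2.imwrite('pics/w11.png',im)
print(get_obs()['ee_pos'].round(1))
C=np.array([473.8,-303]);y=np.radians(-2.9)
X=np.array([np.cos(y),np.sin(y)]);Y=np.array([-np.sin(y),np.cos(y)])
for l,k,hl in(('comb_long',96,42),('comb_balls',32,48.5),('comb_knob',-32,14.5),('comb_short',-96,18)):
  d=spotter.regions_of('wrist',l)[:1]
  if not d: print(l,'none');continue
  m=d[0]['region']&(im.max(2)<75)      # black grip only
  u,v=np.flatnonzero(m.any(0)),np.flatnonzero(m.any(1))
  vv,uu=np.nonzero(m)
  b=unproj(c,[(uu[vv>v[-1]-4].mean(),v[-1]),(uu[vv<v[0]+4].mean(),v[0])],91)[:,:2]-C
  print(l,round(d[0]['conf'],2),'x ends',(b@X).round(1),'mid',(b@X).mean().round(1),'y',(b@Y).round(1),'expect y',k)
E
```

```text
[ 438.8 -307.   202.1]
comb_long 0.57 x ends [-44.3  40. ] mid -2.2 y [95.9 94.6] expect y 96
comb_balls 0.81 x ends [-48.3  47.1] mid -0.6 y [31.9 32.2] expect y 32
comb_knob 0.96 x ends [-12.9  15.7] mid 1.4 y [-32.1 -31.1] expect y -32
comb_short 0.97 x ends [-18.2  18.3] mid 0.0 y [-95.2 -94.1] expect y -96
```

{"method": "move_arm", "body": {
  "rows": [
    [0,0,-3,0,57],
    [0,0,0,0,57],
    [0,0,0,0,57],
    [0,0,0,0,57]
  ]
}}

```text
t: 35.22
ee_pos: [438.4, -307.7, 229.6]
orientation: [-3.14, 0.079, 0.002]
ft_force: [0.8, -0.6, 0.2]
width: 49.9
grasp_force: 0.0
```

```bash
python3 -c "
from workcell import close_job
print(close_job())"
```

```text
the job is handed in; nothing more can be done
None
```

All four combs are in the rack in reverse order, released, and measured within about 2–3 mm of their slot centres; I handed the job in at about 35 s, and no verdict came back.

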